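Gauge an adapter ring and set up the test socket for it

ROBOT

A 7-joint arm with a two-finger parallel gripper is mounted at the origin on the work surface. World frame = base frame: x ahead of the robot, y to its left, z up, the work surface at z = 0. Lengths are in m, angles in rad, forces in N, time in s.
With the tool pointing down it reaches from about 0.425 to 0.925 m from the base axis. Payload 6.8 kg.
Tool frame: the origin (TCP) lies midway between the tips of the shut fingers; the grasp point (between the pads) lies 19 mm behind it; z points along the fingers, y is the line along which they close (so a half turn about z gives the same grasp; the last joint's range is limited). The gripper opens to 85 mm and grips with 20 to 120 N. Pads are 22 mm wide; open, the fingers measure 114 mm over their backs; the gripper's body (76 mm by 85 mm) begins 54 mm behind the grasp point. The pads swing forward as they close: fully open they stand 13 mm farther back than shut.
Start: joints at [1.143, 0.477, 0.022, 1.555, -0.011, 1.109, -0.083], TCP at [0.212, -0.641, 0.204] pointing down, gripper open.
Joint ranges: [-2.96, 2.96], [-0.34, 2.1], [-1.41, 1.46], [0.24, 2.44], [-1.37, 4.51], [0.17, 1.92], [-2.96, 2.96]. Speed limits (rad/s): [2.39, 2.39, 3.14, 3.14, 3.14, 3.14, 3.14].

INTERFACE

Orientations are given as a unit quaternion [w, x, y, z].
In Python, from station import bot, eyes, ticket gives the robot as it stands.
- The arm moves only by the shell command python3 -m crank 'ROWS' [FORCE]. ROWS is text: rows parted by semicolons, each of 7 numbers parted by spaces: the shift along the tool's x, y, z in units of 0.5 m (1.0 is 0.5 m), then the turn, a rotation vector about the tool's x, y, z in units of 180 degrees (1.0 is 180 degrees), then the closure, from 0 (fully open) to 1 (shut). A call has 1 to 20 rows; each row is the pose to reach, as a shift and turn from the pose commanded when the call began, along the tool's axes at that moment, turning the shorter way round; what a row does not reach only later rows make up. A row lasts 1/10 s, in which the tool goes at most 50 mm and 8.59 degrees, less where a joint would pass 70% of its speed; a pose out of reach is approached as far as the arm can. A call with a number of a shift or a turn outside -1 to 1 is refused whole. A call with a gripper value outside its range is refused whole. The fingers move at their own pace and stop on an object; FORCE is the grip in N (left out, the last holds). Time passes only in rows, so rows that repeat a pose let the fingers close. It gives the time, the measured TCP pose, the force, the opening and the grip force at its end, in the units of the state.
- bot.get_obs(): the state, without advancing time (a new reading comes with each control period).
- eyes.read_camera(name): name is "scene" or "top"; returns a dict with "image" (420x560x3 uint8, red, green, blue), "K" (3x3 intrinsics, pixels), "R" (3x3) and "t" (3): a world point X has camera coordinates R X + t. Camera axes: x right, y down, z forward; pixel columns grow to the right and rows downward; lengths in m; the calibration is good to about 2 mm. A picture is of the moment at which its call begins. There is no depth.
- ticket.hand_in(): hands the job in; it is judged then, once.
The state is a dict: "t": time; "q": joint angles; "joint_vel": joint speeds; "joint_torque": joint torques, N m; "eef_pos": TCP position; "tool_rot": TCP orientation; "contact_force": force on the tool from outside, world axes, zero at the start; "torque": the same for the moment, N m; "gripper_width": opening from 0.0 (shut) to 1.0 (fully open); "grasp_force": force on a finger pad.
Only numpy, scipy, OpenCV 4.12 (cv2) and the standard library are available. Lean on these libraries where they do the work, as an engineer would, in place of code of your own. Each camera call takes 0.05 s, during which the arm holds its last target. There are 200 camera calls.

TASK

Take the adapter ring lying alone on the rubber pad, slide it down the stepped sizing cone until it stops flat on a step, let go, and read which step that is: one, two or three dots, counted from the lowest. With the ring still on the cone, swing the lever of the test socket's chrome collar to the mark with the same number of dots; then lift the ring off the cone and lay it flat in the socket's round recess. Leave the two rings in the tray and everything else on the counter where they are.

Things in the scene. Friction and masses are not known exactly. Their poses are not given: they have to be found in the camera images.
- ring_a: bare aluminium adapter ring, flat: outside diameter 66 mm, height 20 mm, origin at the centre of its underside, z up. ring_a, ring_b, ring_c look alike from outside; their bores are 57, 46 and 35 mm, which is whose is not told. One of the three lies alone on the rubber pad (the one to gauge), the other two in the tray; this changes from start to start.
- ring_b: bare aluminium adapter ring, flat: outside diameter 66 mm, height 20 mm, origin at the centre of its underside, z up. ring_a, ring_b, ring_c look alike from outside; their bores are 57, 46 and 35 mm, which is whose is not told. One of the three lies alone on the rubber pad (the one to gauge), the other two in the tray; this changes from start to start.
- ring_c: bare aluminium adapter ring, flat: outside diameter 66 mm, height 20 mm, origin at the centre of its underside, z up. ring_a, ring_b, ring_c look alike from outside; their bores are 57, 46 and 35 mm, which is whose is not told. One of the three lies alone on the rubber pad (the one to gauge), the other two in the tray; this changes from start to start.
- pad: thin square black rubber pad, 90 x 90 x 4 mm, fixed; origin at the centre of its underside. One ring lies on its middle.
- tray: low wooden tray, 90 x 170 mm, rim 12 mm high, floor 4 mm above the counter, fixed; origin at the centre of its underside, long side along its y. Holds the two spare rings side by side.
- tray_mid (a point): centre of the tray's floor
- cone: stepped steel sizing cone, fixed, 85 mm high, origin on its axis at counter level. Foot disc 120 mm across, 14 mm high at most, then a pillar 62 mm across up to step one. Three flat steps carry dots, one (lowest) to three; the land above each tapers upwards, the nose is 18 mm across at the top. The steps lie 34, 48 and 62 mm above the counter. Fingers can reach past a ring's underside there.
- step_1 (a point): centre of the lowest step (one dot), 34 mm above the counter: the ring with the 57 mm bore stops here, its origin at this point. The land above tapers from 54 mm diameter to 50 mm.
- step_2 (a point): centre of the middle step (two dots), 48 mm above the counter: the ring with the 46 mm bore stops here, its origin at this point. The land above tapers from 43 to 39 mm diameter.
- step_3 (a point): centre of the highest step (three dots), 62 mm above the counter: the ring with the 35 mm bore stops here, its origin at this point. The land above tapers from 32 to 28 mm diameter, then the nose to 18 mm.
- socket: black bayonet test socket, fixed: base plate 176 mm across, 6 mm high; round body 95 mm across, 35 mm high, with a round recess in its top, 73 mm across, 5 mm deep. Origin on its axis at counter level. On the plate 79 mm from the axis are marks of one, two and three white dots, at 164.8, 193.5 and 222.1 degrees from its own x axis, counterclockwise from above.
- socket_seat (a point): centre of the flat floor of the socket's recess, 30 mm above the counter; a ring laid in the recess has its origin here
- collar (a joint): angle of the chrome collar around the socket, rad, growing counterclockwise seen from above, from 0 to 1.9. Its lever points at the one-dot mark at 0.65, the two-dot mark at 1.15, the three-dot mark at 1.65; it starts between 0 and 0.2. Stays where it is left; about 1 N at the knob moves it.
- collar_knob (a point): centre of the top of the upright round knob at the end of the collar's lever: 18 mm across, top 58 mm above the counter, standing 34 mm proud of the lever; it moves on a circle of 98 mm radius about the socket's axis. The collar itself is 120 mm across, its top 27 mm above the counter.
- lens: a matte black camera lens standing upright, 70 mm across, 74 mm high; loose bystander, to be left alone. Origin at the centre of its underside
- blower: a red blower bulb standing nozzle up, 62 mm across, 115 mm high; loose bystander, to be left alone. Origin at the centre of its underside
- rear_cap: a steel lens rear cap, an open dish 60 mm across, 16 mm high; loose bystander, to be left alone. Origin at the centre of its underside
- filter_1: a frosted glass filter in a thin black frame, 78 mm across, 7 mm high; loose bystander, to be left alone. Origin at the centre of its underside
- filter_2: a second frosted glass filter, the same; loose bystander, to be left alone. Origin at the centre of its underside
- brush: a brush lying flat, 160 mm long; loose bystander, to be left alone. Origin at the middle of its length
- driver: a screwdriver lying flat, 170 mm long; loose bystander, to be left alone. Origin at the middle of its length

How it is judged:
By the outcome, as a careful person would: the job done as asked, in the order asked, and still so for the second after the job is handed in, with the robot touching nothing.
It also fails if it takes over 64 s, if anything falls off the work surface, if the arm or the gripper's body presses on something with over 40 N, if the wrist force passes 120 N, or if a joint passes its speed limit or range.

## Working session

There is one attempt and no reset: what is moved stays moved. The work goes in short steps, Python scripts to look and compute and a shell command to move; the robot and the scene stay as the last step left them, time stands still between calls to the robot, and variables do not carry over. Pictures are saved under pics/ and viewed, at most 10 in all, crops included, and the job is handed in when it is done.

```bash
mkdir -p pics; ls
python3 - <<'E'
from station import bot,eyes,ticket
import cv2,numpy as np
o=bot.get_obs();print({k:np.round(v,3).tolist() for k,v in o.items()})
for n in("scene","top"):
    c=eyes.read_camera(n);cv2.imwrite(f"pics/{n}0.png",c["image"][:,:,::-1]);print(n,c["K"].tolist(),np.round(c["R"],4).tolist(),c["t"].tolist(), (-c["R"].T@c["t"]).tolist())
E
```

```text
pics
{'t': 0.0, 'q': [1.143, 0.478, 0.022, 1.556, -0.011, 1.109, -0.083], 'joint_vel': [-0.001, 0.0, -0.0, -0.001, -0.001, -0.0, 0.002], 'joint_torque': [-0.0, -59.644, 1.608, -28.12, 0.012, 0.009, 0.0], 'eef_pos': [0.212, -0.64, 0.203], 'tool_rot': [-0.001, 0.987, 0.159, -0.0], 'contact_force': [0.118, -0.213, -0.273], 'torque': [0.02, -0.048, -0.001], 'grasp_force': 0.0, 'gripper_width': 0.999}
scene [[462.9065012566548, 0.0, 281.103696584953], [0.0, 462.9065012566548, 201.6209837491678], [0.0, 0.0, 1.0]] [[0.6086, 0.7935, -0.0005], [0.6528, -0.5011, -0.5681], [-0.451, 0.3455, -0.8229]] [-0.3357945603839456, -0.32761680014089734, 1.474480690908581] [1.0832486369656813, -0.4071148724522423, 1.0271387119179392]
top [[531.8010989691136, 0.0, 285.11159973614883], [0.0, 531.8010989691136, 209.35002366571442], [0.0, 0.0, 1.0]] [[-0.0095, -0.9999, -0.0034], [-0.9939, 0.0098, -0.1095], [0.1095, 0.0024, -0.994]] [0.03980191436470159, 0.5654403736979, 1.4286136524801125] [0.4059658054803956, 0.03083358811001044, 1.4820543280434082]
```

View pics/scene0.png

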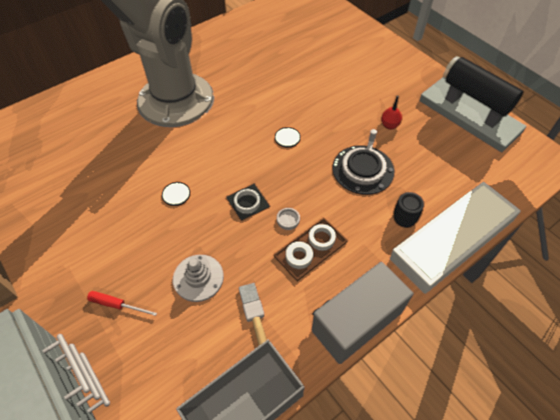

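View pics/top0.png

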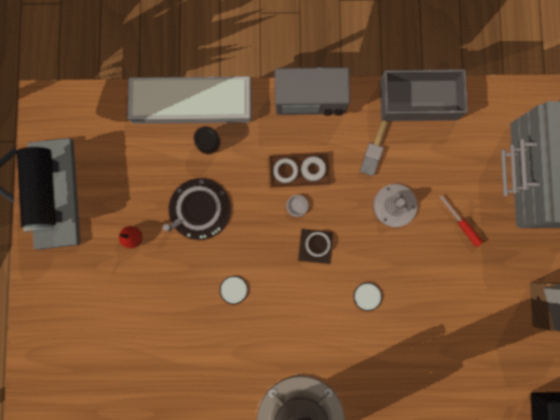

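The scene view shows the pad ring at (246,201), the cone at (198,273), the socket at (363,167) and the knob at (373,135). In the top view they are at (318,244), (397,205), (200,208) and (167,227). I'll look at enlarged crops next.

```bash
cat > h.py <<'E'
import cv2,numpy as np
from station import bot,eyes,ticket
def cams(): return {n:eyes.read_camera(n) for n in("top","scene")}
def ray(c,p):
    d=c["R"].T@np.linalg.inv(c["K"])@np.array([p[0],p[1],1.]);return -c["R"].T@c["t"],d
def onz(c,p,z):
    o,d=ray(c,p);return o+d*(z-o[2])/d[2]
def tri(cs,ps):
    A=0;b=0
    for c,p in zip(cs,ps):
        o,d=ray(c,p);d=d/np.linalg.norm(d);M=np.eye(3)-np.outer(d,d);A=A+M;b=b+M@o
    return np.linalg.solve(A,b)
def proj(c,X):
    x=c["K"]@(c["R"]@np.asarray(X,float)+c["t"]);return x[:2]/x[2]
def crop(c,u,v,r,s):
    return cv2.resize(np.ascontiguousarray(c["image"][v-r:v+r,u-r:u+r,::-1]),(s,s),interpolation=cv2.INTER_CUBIC)
E
python3 - <<'E'
from h import *
C=cams();t,s=C["top"],C["scene"]
import pickle;pickle.dump(C,open("c0.pkl","wb"))
a=np.hstack([crop(t,318,244,22,266),crop(t,397,205,28,266),crop(t,194,210,38,266)])
b=np.hstack([crop(s,247,201,24,266),crop(s,198,273,30,266),crop(s,363,163,38,266)])
cv2.imwrite("pics/m.png",np.vstack([a,b]))
E
```

```text
(no output)
```

View pics/m.png

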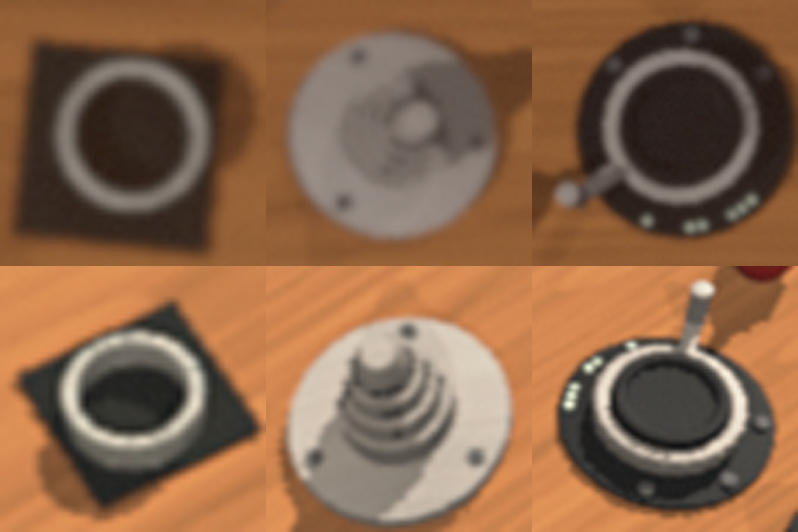

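The crops show the pad ring with a fairly wide bore, the cone with its nose and foot disc, and the socket with its chrome ring. The knob is at the lower left in top and above in scene, with the dots along the near edge. Next I'll fit contours.

```bash
cat > m.py <<'E'
from h import *
def ell(c,u,v,r,lo,smax=90,k=4):
    im=crop(c,u,v,r,2*r*k);h=cv2.cvtColor(im,cv2.COLOR_BGR2HSV)
    m=((h[...,2]>lo)&(h[...,1]<smax)).astype(np.uint8)
    cs,hi=cv2.findContours(m,cv2.RETR_CCOMP,cv2.CHAIN_APPROX_NONE)
    out=[]
    for i,q in enumerate(cs):
        if len(q)>40:
            (x,y),(a,b),_=cv2.fitEllipse(q);out.append(("hole" if hi[0][i][3]>=0 else "out",round((x+.5)/k-.5+u-r,2),round((y+.5)/k-.5+v-r,2),round(a/k,1),round(b/k,1)))
    return [o for o in out if o[4]>4]
E
python3 - <<'E'
from m import *
import pickle;C=pickle.load(open("c0.pkl","rb"));t,s=C["top"],C["scene"]
def pv(c,u,v): return c["image"][v,u].tolist()
for n,c,u,v,r,los in (("ring",t,318,244,22,(75,95)),("ring",s,247,201,24,(120,170,190)),("cone foot",t,397,205,28,(75,95)),("cone foot",s,198,273,32,(130,170)),("nose",t,401,203,6,(130,145)),("nose",s,193,265,12,(185,205)),
 ("sock",t,200,208,33,(80,100)),("sock",s,363,168,30,(150,190)),("knob",t,168,227,7,(100,130)),("knob",s,373,136,8,(180,))):
    print(n,"top" if c is t else "scene",crop(c,u,v,r,2*r).max(axis=(0,1)).tolist())
    for l in los: print("   ",l,ell(c,u,v,r,l,110))
E
```

```text
ring top [124, 133, 155]
    75 [('out', 317.4, 243.78, 26.2, 26.3), ('hole', 317.32, 243.92, 17.9, 18.7)]
    95 [('out', 317.39, 243.85, 25.0, 25.1), ('hole', 317.35, 243.91, 19.0, 19.7)]
ring scene [201, 222, 228]
    120 [('out', 246.47, 199.12, 21.7, 26.0), ('hole', 246.45, 199.19, 16.1, 19.8)]
    170 [('out', 246.53, 199.03, 19.9, 25.0), ('hole', 246.49, 198.95, 17.6, 21.0)]
    190 [('out', 247.0, 198.73, 19.2, 24.4), ('out', 246.52, 198.85, 18.9, 23.3)]
cone foot top [135, 143, 155]
    75 [('out', 395.04, 205.13, 43.6, 44.4)]
    95 [('out', 395.04, 205.13, 43.6, 44.4), ('hole', 412.74, 205.9, 3.5, 4.2), ('hole', 405.79, 204.94, 4.8, 7.2), ('hole', 402.34, 196.21, 4.5, 8.4)]
cone foot scene [194, 211, 225]
    130 [('out', 197.75, 276.95, 45.0, 51.9), ('hole', 178.91, 285.98, 3.8, 4.8), ('hole', 195.24, 275.96, 22.5, 25.8)]
    170 [('out', 201.72, 272.45, 4.5, 10.3), ('out', 200.88, 269.17, 1.1, 6.0), ('out', 197.13, 276.83, 41.2, 48.5), ('hole', 214.84, 285.7, 4.6, 4.7), ('hole', 199.55, 257.36, 4.1, 4.8)]
nose top [125, 132, 144]
    130 [('out', 400.05, 202.18, 5.5, 7.2
[... 311 characters left out ...]
t', 195.37, 209.4, 41.9, 56.2), ('hole', 198.28, 207.45, 34.2, 36.1)]
    100 [('out', 202.28, 236.25, 2.8, 6.9), ('out', 215.85, 230.6, 2.6, 11.1), ('out', 167.69, 226.36, 2.5, 8.8), ('out', 197.56, 207.89, 42.8, 44.8), ('hole', 198.4, 207.41, 35.1, 37.5)]
sock scene [225, 249, 244]
    150 [('out', 335.76, 161.92, 2.7, 8.6), ('out', 341.69, 152.85, 2.4, 5.9), ('out', 364.39, 162.98, 34.2, 40.4)]
    190 [('out', 335.44, 162.83, 2.0, 5.2), ('out', 361.47, 163.6, 30.8, 35.0), ('out', 361.71, 161.73, 33.6, 46.2)]
knob top [127, 135, 149]
    100 [('out', 165.63, 226.79, 7.3, 7.8)]
    130 [('out', 165.05, 227.6, 5.2, 6.0)]
knob scene [222, 236, 243]
    180 [('out', 373.19, 130.77, 4.3, 6.7)]
```

Run:
```python
from m import *
import pickle;C=pickle.load(open("c0.pkl","rb"));t,s=C["top"],C["scene"]
def P(n,x): print(n,np.round(x,4).tolist())
def dark(c,u,v,r,hi,k=4):
    im=crop(c,u,v,r,2*r*k);g=im.max(axis=2)
    m=(g<hi).astype(np.uint8);cs,_=cv2.findContours(m,cv2.RETR_EXTERNAL,cv2.CHAIN_APPROX_NONE)
    q=cv2.convexHull(max(cs,key=cv2.contourArea));(x,y),ax,_=cv2.fitEllipse(q)
    return ((x+.5)/k-.5+u-r,(y+.5)/k-.5+v-r),ax[0]/k,ax[1]/k
P("ring",tri((t,s),((317.37,243.85),(246.5,199.1))))
P("ring z24 top",onz(t,(317.37,243.85),.024));P("ring z24 scene",onz(s,(246.5,199.1),.024))
P("foot",tri((t,s),((395.04,205.13),(197.75,276.95))));P("foot14",onz(t,(395.04,205.13),.012));P("foot s",onz(s,(197.75,276.95),.012))
P("nose",tri((t,s),((400.05,202.2),(193.7,262.4))));P("nose t",onz(t,(400.05,202.2),.085));P("nose s",onz(s,(193.7,262.4),.085))
P("sock t35",onz(t,(198.35,207.43),.027));P("sock s",onz(s,(364.1,164.1),.027))
P("sock tri",tri((t,s),((198.35,207.43),(364.1,164.1))))
d=dark(t,200,208,34,75);print(d);e=dark(s,363,168,36,90);print(e)
P("plate",onz(t,d[0],.005));P("plate s",onz(s,e[0],.005))
P("knob",tri((t,s),((165.4,227.2),(373.5,128.9))));P("knob t58",onz(t,(165.4,227.2),.058))
for p in((188.24,234.96),(202.34,236.4),(215.6,230.9)): P("dot",onz(t,p,.006))
```

```text
ring [0.4707, -0.0532, 0.0229]
ring z24 top [0.4707, -0.0531, 0.024]
ring z24 scene [0.4714, -0.0536, 0.024]
foot [0.5772, -0.2723, 0.0078]
foot14 [0.5767, -0.2715, 0.012]
foot s [0.5793, -0.2729, 0.012]
nose [0.5766, -0.2705, 0.0807]
nose t [0.5759, -0.27, 0.085]
nose s [0.5791, -0.2708, 0.085]
sock t35 [0.5739, 0.2733, 0.027]
sock s [0.5751, 0.273, 0.027]
sock tri [0.5742, 0.2737, 0.0256]
((199.68193435668945, 208.4441909790039), 60.52263259887695, 62.561344146728516)
((362.71034240722656, 169.83512496948242), 48.8777961730957, 61.36912536621094)
plate [0.5736, 0.2732, 0.005]
plate s [0.5767, 0.2705, 0.005]
knob [0.5175, 0.3547, 0.0669]
knob t58 [0.5178, 0.3563, 0.058]
dot [0.4996, 0.3043, 0.006]
dot [0.4952, 0.265, 0.006]
dot [0.5102, 0.2283, 0.006]
```

```bash
R="0.86 -0.952 0.106 0 0 0.102 0"; python3 -m crank '0.86 -0.952 0.106 0 0 0.102 0;0.86 -0.952 0.106 0 0 0.102 0;0.86 -0.952 0.106 0 0 0.102 0;0.86 -0.952 0.106 0 0 0.102 0;0.86 -0.952 0.106 0 0 0.102 0;0.86 -0.952 0.106 0 0 0.102 0;0.86 -0.952 0.106 0 0 0.102 0;0.86 -0.952 0.106 0 0 0.102 0;0.86 -0.952 0.106 0 0 0.102 0;0.86 -0.952 0.106 0 0 0.102 0;0.86 -0.952 0.106 0 0 0.102 0;0.86 -0.952 0.106 0 0 0.102 0;0.86 -0.952 0.106 0 0 0.102 0;0.86 -0.952 0.106 0 0 0.102 0;0.86 -0.952 0.106 0 0 0.102 0;0.86 -0.952 0.106 0 0 0.102 0'
cat >> h.py <<'E'
from scipy.spatial.transform import Rotation as Ro
def need(X,yaw=0.):
    o=bot.get_obs();q=np.array(o["tool_rot"]);R=Ro.from_quat(q[[1,2,3,0]])
    T=Ro.from_euler("z",yaw,degrees=True)*Ro.from_quat([1,0,0,0])
    print("t",round(float(np.ravel(o["t"])[0]),2),"pos",np.round(o["eef_pos"],4),"shift",np.round(R.inv().apply(np.array(X)-o["eef_pos"])/.5,4),"turn",np.round((R.inv()*T).as_rotvec()/np.pi,4),"F",np.round(o["contact_force"],1),"w",np.round(o["gripper_width"],3),np.round(o["grasp_force"],1))
E
python3 -c "
from h import *
need([.4707,-.0532,.004])"
```

```text
t: 1.8
eef_pos: [0.4702, -0.0551, 0.1504]
tool_rot: [0.0, 1.0, -0.001, -0.0]
contact_force: [0.0, -0.4, 0.7]
gripper_width: 0.995
grasp_force: 0.0
t 1.8 pos [ 0.4702 -0.0551  0.1504] shift [ 0.0012 -0.004   0.2928] turn [ 0.0002  0.0002 -0.0007] F [ 0.  -0.4  0.7] w 0.995 0.0
```

Now I'll descend and grip with 40 N.

```bash
python3 -m crank '0.001 -0.004 0.1 0 0 0 0;0.001 -0.004 0.2 0 0 0 0;0.001 -0.004 0.26 0 0 0 0;0.001 -0.004 0.293 0 0 0 0;0.001 -0.004 0.293 0 0 0 0;0.001 -0.004 0.293 0 0 0 0.4;0.001 -0.004 0.293 0 0 0 0.4;0.001 -0.004 0.293 0 0 0 0.4;0.001 -0.004 0.293 0 0 0 0.4;0.001 -0.004 0.293 0 0 0 0.4;0.001 -0.004 0.293 0 0 0 0.4' 40
python3 - <<'E'
from h import *
need([.4707,-.0532,.15]);s=eyes.read_camera("scene");t=eyes.read_camera("top")
cv2.imwrite("pics/g.png",np.hstack([crop(s,247,195,35,400),crop(t,318,240,35,400)]))
E
```

```text
t: 2.9
eef_pos: [0.4714, -0.0518, 0.0043]
tool_rot: [0.0, 1.0, -0.0, 0.0]
contact_force: [0.2, -0.7, 1.2]
gripper_width: 0.598
grasp_force: 0.0
t 2.9 pos [ 0.4714 -0.0518  0.0043] shift [-0.0013  0.0029 -0.2915] turn [ 0.     -0.0002 -0.0002] F [ 0.2 -0.7  1.2] w 0.598 0.0
```

View pics/g.png

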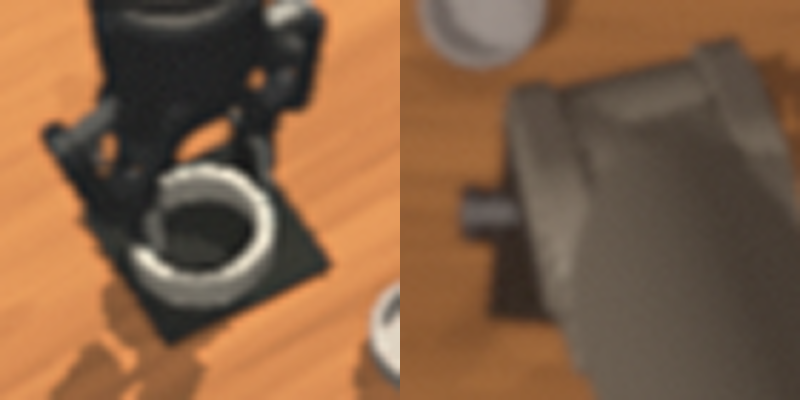

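Run:
```python
from h import *
s=eyes.read_camera("scene")
im=crop(s,247,195,35,600);k=600/70
for z,col in((.004,(0,0,255)),(.024,(0,255,0)),(.04,(255,0,0))):
    for dy in(-.0255,0,.0255):
        p=(proj(s,[.4714,-.0518+dy,z])-[212,160]+.5)*k;cv2.circle(im,tuple(int(v) for v in p),4,col,-1)
cv2.imwrite("pics/g2.png",im)
```

```text
(no output)
```

View pics/g2.png

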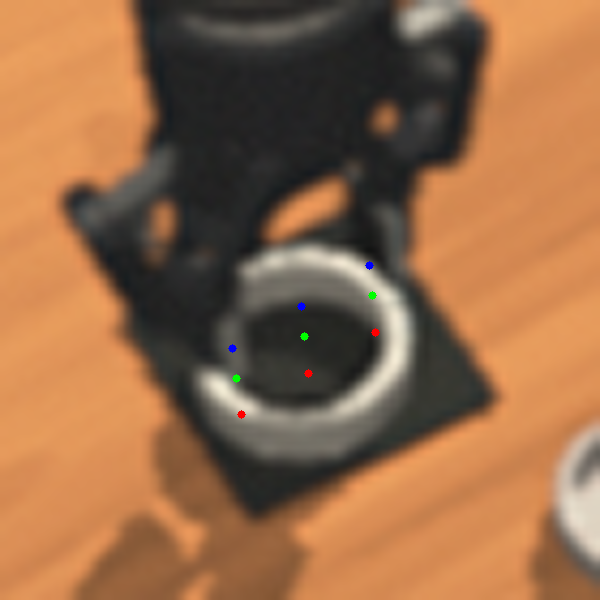

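The finger pads seem to be just over or beside the ring wall, with the ring still in place at (303,330) in this crop. I'll close a little more to see whether they meet it.

```bash
python3 -m crank '0 0 0 0 0 0 0.5;0 0 0 0 0 0 0.5'; python3 -m crank '0 0 0 0 0 0 0.2;0 0 0 0 0 0 0.2;0 0 0 0 0 0 0;0 0 0 0 0 0 0;0 0 0 0 0 0 0'
python3 - <<'E'
from h import *
s=eyes.read_camera("scene")
need([.4707,-.0532,.004])
im=crop(s,247,190,40,600)
cv2.imwrite("pics/g3.png",im)
E
```

```text
t: 3.25
eef_pos: [0.4712, -0.0517, 0.004]
tool_rot: [0.0, 1.0, -0.0, -0.0]
contact_force: [0.8, -0.8, -0.2]
gripper_width: 0.501
grasp_force: 0.0
t: 3.75
eef_pos: [0.4713, -0.0517, 0.004]
tool_rot: [-0.0, 1.0, -0.0, 0.0]
contact_force: [0.7, -0.5, 0.2]
gripper_width: 0.996
grasp_force: 0.0
t 3.8 pos [ 0.4713 -0.0517  0.004 ] shift [-0.0011  0.0029 -0.    ] turn [ 0.      0.     -0.0002] F [ 0.1 -0.5  0.8] w 0.996 0.0
```

View pics/g3.png

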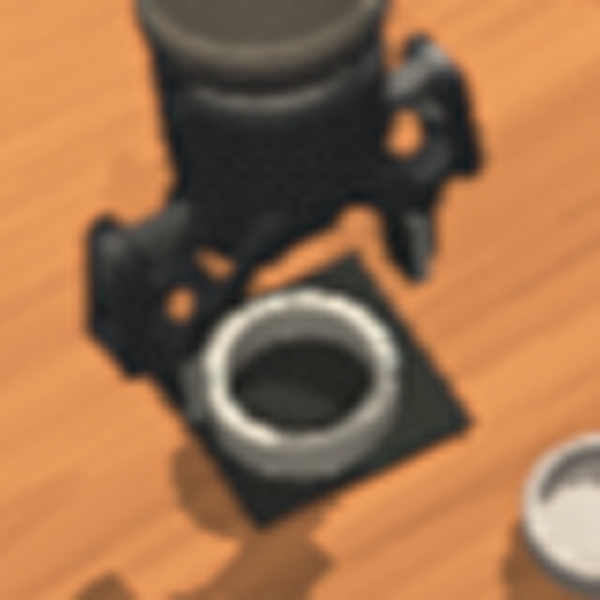

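The open fingers straddle the ring, and the right fingertip is at crop (415,280). I'll work out its height.

Run:
```python
from h import *
s=eyes.read_camera("scene");print(np.array([262.3,187.3]))
for dy in(.0425,.05):
  for z in(.0,.01,.02,.03,.04): print(dy,z,proj(s,[.4713,-.0517+dy,z]).round(1))
for z in (0,.02): print(onz(s,(207+150/7.5,150+375/7.5),z))
print(ell if 0 else '')
```

```text
[262.3 187.3]
0.0425 0.0 [260.4 196. ]
0.0425 0.01 [260.3 193.8]
0.0425 0.02 [260.1 191.7]
0.0425 0.03 [260.  189.5]
0.0425 0.04 [259.9 187.2]
0.05 0.0 [262.6 194.6]
0.05 0.01 [262.5 192.5]
0.05 0.02 [262.4 190.3]
0.05 0.03 [262.3 188.1]
0.05 0.04 [262.1 185.9]
[ 0.42706734 -0.08868741  0.        ]
[ 0.43984421 -0.09488769  0.02      ]
```

The fingertips ride about 20 mm higher than the TCP, so I'll go 13 mm lower and grip.

```bash
python3 -m crank '-0.001 0.003 0.01 0 0 0 0;-0.001 0.003 0.02 0 0 0 0;-0.001 0.003 0.026 0 0 0 0;-0.001 0.003 0.026 0 0 0 0' ; python3 -m crank '0 0 0 0 0 0 0.3;0 0 0 0 0 0 0.4;0 0 0 0 0 0 0.4;0 0 0 0 0 0 0.4;0 0 0 0 0 0 0.4' 40
```

```text
t: 4.25
eef_pos: [0.4702, -0.0532, -0.0097]
tool_rot: [-0.0, 1.0, -0.0, -0.001]
contact_force: [1.3, -0.8, 0.5]
gripper_width: 0.997
grasp_force: 0.0
t: 4.75
eef_pos: [0.4729, -0.0532, -0.0071]
tool_rot: [0.0, 1.0, -0.0, 0.002]
contact_force: [-1.5, 0.3, 17.5]
gripper_width: 0.604
grasp_force: 8.8
```

Run:
```python
from h import *
s=eyes.read_camera("scene")
need([.4707,-.0532,-.01])
cv2.imwrite("pics/g4.png",crop(s,247,190,40,600))
```

```text
t 4.8 pos [ 0.473  -0.0532 -0.0071] shift [-0.0045  0.0001  0.0057] turn [ 0.0001 -0.0013 -0.0002] F [-1.4  1.  16.8] w 0.6 8.8
```

View pics/g4.png

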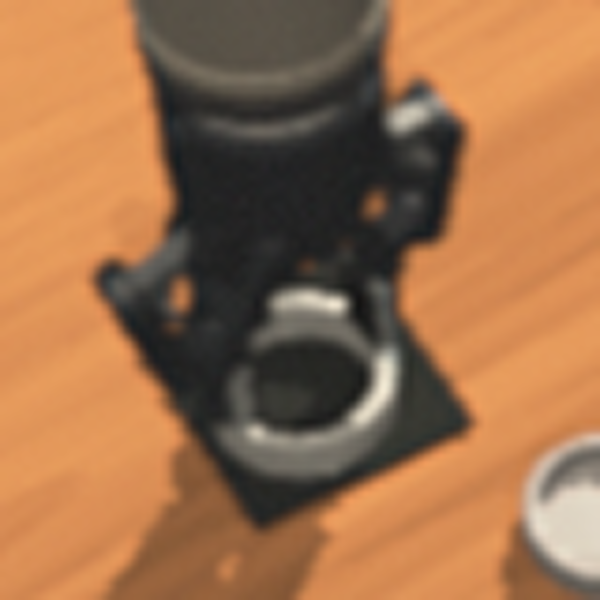

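The fingertips rest on top of the ring, so the tip sits about 30 mm behind the TCP at this opening. I'll open, lower to about -0.021 and grip again.

```bash
python3 -m crank '0 0 -0.01 0 0 0 0;0 0 -0.01 0 0 0 0;0 0 -0.01 0 0 0 0;-0.001 0 0 0 0 0 0;-0.001 0 0.012 0 0 0 0;-0.001 0 0.022 0 0 0 0;-0.001 0 0.022 0 0 0 0;-0.001 0 0.022 0 0 0 0.2;-0.001 0 0.022 0 0 0 0.35;-0.001 0 0.022 0 0 0 0.35;-0.001 0 0.022 0 0 0 0.35' 40
```

```text
t: 5.9
eef_pos: [0.4704, -0.0532, -0.0197]
tool_rot: [0.0, 1.0, -0.0, 0.0]
contact_force: [-0.9, 0.3, 2.6]
gripper_width: 0.741
grasp_force: 44.3
```

Gripped. By the text's numbers the gripper body would just touch the cone's nose at step one, so I'll regrip 4 mm higher before lifting.

```bash
python3 -m crank '0 0 0 0 0 0 0.1;0 0 0 0 0 0 0.1;0 0 -0.008 0 0 0 0.1;0 0 -0.008 0 0 0 0.15;0 0 -0.008 0 0 0 0.35;0 0 -0.008 0 0 0 0.35;0 0 -0.008 0 0 0 0.35;0 0 -0.05 0 0 0 0.35;0 0 -0.14 0 0 0 0.35;0 0 -0.23 0 0 0 0.35;0 0 -0.26 0 0 0 0.35;0 0 -0.26 0 0 0 0.35' 40
python3 - <<'E'
from m import *
need([.5775,-.271,.11])
s=eyes.read_camera("scene");cv2.imwrite("pics/l.png",crop(s,243,170,40,600))
print(ell(s,243,170,30,150,110))
E
```

```text
t: 7.1
eef_pos: [0.4722, -0.0534, 0.1125]
tool_rot: [0.0, 1.0, -0.001, 0.003]
contact_force: [0.1, 0.2, -1.7]
gripper_width: 0.741
grasp_force: 45.4
t 7.1 pos [ 0.4722 -0.0534  0.1125] shift [0.211  0.4349 0.0063] turn [ 0.0002 -0.0017 -0.0003] F [ 0.1  0.2 -1.7] w 0.741 45.4
[('out', 246.28, 184.21, 0.7, 4.2), ('out', 236.17, 183.54, 1.7, 5.5), ('out', 245.02, 171.64, 14.8, 25.2), ('out', 255.65, 121.49, 46.5, 88.3), ('out', 245.83, 160.68, 4.8, 14.5)]
```

View pics/l.png

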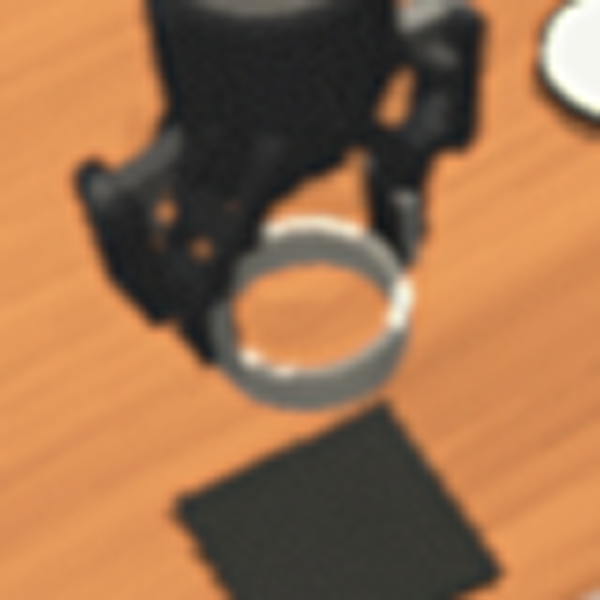

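The ring is held between the fingers at crop (312,315), level and with a thin wall. I'll move it over the cone.

```bash
python3 -m crank '0.211 0.435 0 0 0 0 0.35;0.211 0.435 0 0 0 0 0.35;0.211 0.435 0 0 0 0 0.35;0.211 0.435 0 0 0 0 0.35;0.211 0.435 0 0 0 0 0.35;0.211 0.435 0 0 0 0 0.35;0.211 0.435 0 0 0 0 0.35;0.211 0.435 0 0 0 0 0.35'
python3 - <<'E'
from m import *
need([.5775,-.271,.035])
s=eyes.read_camera("scene");cv2.imwrite("pics/c.png",crop(s,196,245,45,600))
for X in([.5775,-.271,.085],[.5775,-.271,.1525]): print(((proj(s,X)-[151,200]+.5)*600/90).round())
E
```

```text
t: 7.95
eef_pos: [0.5745, -0.2689, 0.1082]
tool_rot: [-0.001, 1.0, 0.0, -0.001]
contact_force: [0.3, 0.1, -0.5]
gripper_width: 0.733
grasp_force: 45.4
t 7.95 pos [ 0.5745 -0.2689  0.1082] shift [0.0063 0.0044 0.1463] turn [-0.0006  0.0009  0.0003] F [ 0.3  0.1 -0.5] w 0.733 45.4
[285. 416.]
[252. 320.]
```

View pics/c.png

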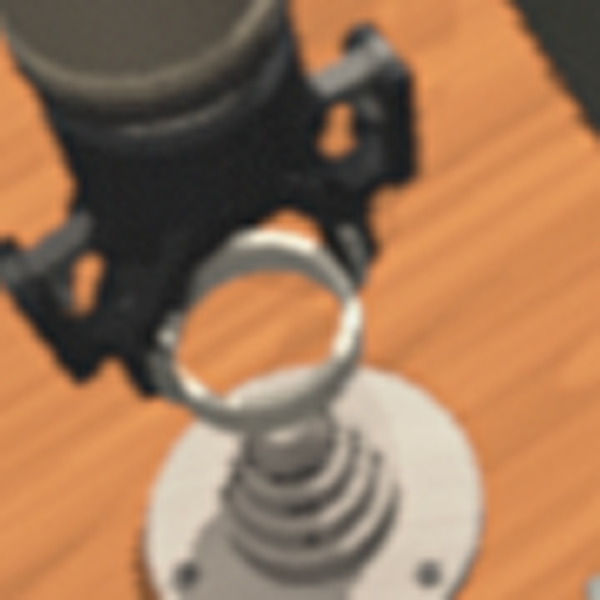

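The ring is over the nose, its centre at crop (258,322) against (252,320) predicted. I'll descend in stages and watch the force.

```bash
python3 -m crank '0 0 0 0 0 0 0.35;0 0 0 0 0 0 0.35'; python3 -c "
from h import *
need([.5775,-.271,.035])"
```

```text
t: 8.2
eef_pos: [0.5756, -0.2698, 0.1101]
tool_rot: [-0.0, 1.0, 0.0, -0.0]
contact_force: [0.4, 0.0, -1.4]
gripper_width: 0.732
grasp_force: 45.4
t 8.2 pos [ 0.5756 -0.2698  0.1101] shift [0.0039 0.0025 0.1501] turn [-0.0001  0.      0.0002] F [ 0.4  0.  -1.4] w 0.732 45.4
```

```bash
python3 -m crank '0.003 0.002 0.03 0 0 0 0.35;0.003 0.002 0.06 0 0 0 0.35;0.003 0.002 0.09 0 0 0 0.35;0.003 0.002 0.12 0 0 0 0.35;0.003 0.002 0.15 0 0 0 0.35;0.003 0.002 0.15 0 0 0 0.35;0.003 0.002 0.15 0 0 0 0.35'; python3 -c "
from h import *
need([.5775,-.271,.015])"
```

```text
t: 8.9
eef_pos: [0.577, -0.2717, 0.0345]
tool_rot: [-0.0, 1.0, -0.0, -0.0]
contact_force: [0.7, 0.0, -1.1]
gripper_width: 0.735
grasp_force: 45.4
t 8.9 pos [ 0.577  -0.2717  0.0345] shift [ 0.0011 -0.0014  0.0389] turn [-0.0001  0.0002 -0.0002] F [ 0.7  0.  -1.1] w 0.735 45.4
```

```bash
python3 -m crank '0.001 -0.001 0.01 0 0 0 0.35;0.001 -0.001 0.018 0 0 0 0.35;0.001 -0.001 0.018 0 0 0 0.35'; python3 -m crank '0 0 0.006 0 0 0 0.35;0 0 0.012 0 0 0 0.35;0 0 0.018 0 0 0 0.35;0 0 0.018 0 0 0 0.35;0 0 0.018 0 0 0 0.35'; python3 -c "
from h import *
need([.5775,-.271,.014])"
```

```text
t: 9.2
eef_pos: [0.5775, -0.2712, 0.0258]
tool_rot: [-0.0, 1.0, -0.0, -0.0]
contact_force: [-0.0, 0.2, -0.3]
gripper_width: 0.734
grasp_force: 45.4
t: 9.7
eef_pos: [0.5776, -0.2713, 0.0169]
tool_rot: [-0.0, 1.0, -0.0, -0.0]
contact_force: [-0.2, 0.7, -0.1]
gripper_width: 0.735
grasp_force: 45.4
t 9.7 pos [ 0.5776 -0.2713  0.0169] shift [-0.0001 -0.0007  0.0058] turn [-0.      0.     -0.0002] F [-0.2  0.7 -0.1] w 0.735 45.4
```

```bash
python3 -m crank '0 0 0.003 0 0 0 0.35;0 0 0.006 0 0 0 0.35;0 0 0.006 0 0 0 0.35'; python3 -m crank '0 0 0 0 0 0 0.2;0 0 0 0 0 0 0;0 0 0 0 0 0 0;0 0 0 0 0 0 0'; python3 -c "
from h import *
need([.5775,-.271,.2])"
```

```text
t: 10.0
eef_pos: [0.5779, -0.2714, 0.0148]
tool_rot: [0.0, 1.0, -0.0, 0.0]
contact_force: [-1.8, 1.2, 5.4]
gripper_width: 0.74
grasp_force: 46.0
t: 10.4
eef_pos: [0.5776, -0.2713, 0.0139]
tool_rot: [-0.0, 1.0, -0.0, -0.0]
contact_force: [0.5, -0.6, -0.6]
gripper_width: 0.998
grasp_force: 0.0
t 10.4 pos [ 0.5776 -0.2713  0.0139] shift [-3.000e-04 -6.000e-04 -3.722e-01] turn [-0.      0.     -0.0002] F [ 0.5 -0.6 -0.6] w 0.998 0.0
```

Contact began at the step-one height (underside about 34 mm), and the ring is released. I'll go up, check the ring on the cone numerically, and find the blower.

```bash
python3 -m crank '0 0 -0.09 0 0 0 0;0 0 -0.19 0 0 0 0;0 0 -0.29 0 0 0 0;-0.06 -0.6 -0.31 0 0 0 0.5;-0.06 -0.6 -0.31 0 0 0 0.5;-0.06 -0.6 -0.31 0 0 0 0.5;-0.06 -0.6 -0.31 0 0 0 0.5;-0.06 -0.6 -0.31 0 0 0 0.5;-0.06 -0.6 -0.31 0 0 0 0.5;-0.06 -0.6 -0.31 0 0 0 0.5'
python3 - <<'E'
from m import *
need([.519,.3545,.15]);C=cams();t,s=C["top"],C["scene"]
for l in(75,95): print([e for e in ell(t,397,205,28,l,110) if e[4]>14])
for l in(150,170,190): print([e for e in ell(s,198,268,30,l,110) if e[4]>14])
print("expect step1 top",proj(t,[.5775,-.271,.054]),proj(s,[.5775,-.271,.054]))
for c in(t,s):
    im=c["image"].astype(int);m=((im[...,0]>70)&(im[...,1]<.35*im[...,0])&(im[...,2]<.35*im[...,0])).astype(np.uint8)
    n,_,st,ce=cv2.connectedComponentsWithStats(m);print([(st[i].tolist(),ce[i].round(1).tolist()) for i in range(1,n) if st[i][4]>60])
a=crop(s,198,268,35,400);b=crop(t,397,205,35,400);cv2.imwrite("pics/seat.png",np.hstack([a,b]))
E
```

```text
t: 11.4
eef_pos: [0.547, 0.0377, 0.1697]
tool_rot: [-0.002, 1.0, 0.005, 0.0]
contact_force: [0.8, 0.5, 0.4]
gripper_width: 0.5
grasp_force: 0.0
t 11.4 pos [0.547  0.0377 0.1697] shift [-0.0491 -0.634   0.0419] turn [-0.0013 -0.0003  0.0035] F [0.8 0.5 0.4] w 0.5 0.0
[('out', 395.0, 205.14, 43.6, 44.5)]
[('out', 395.0, 205.14, 43.6, 44.5)]
[('out', 197.86, 275.21, 42.3, 48.9), ('hole', 194.62, 269.3, 18.6, 24.7)]
[('out', 197.82, 275.5, 39.8, 47.7)]
[('out', 197.82, 275.34, 39.5, 47.3)]
expect step1 top [397.9810327  203.00910629] [195.33075148 268.08918348]
[([459, 219, 23, 27, 236], [470.0, 232.7]), ([119, 227, 22, 21, 339], [130.3, 236.9])]
[([382, 108, 20, 21, 300], [391.1, 117.9]), ([88, 291, 35, 18, 340], [104.5, 299.4])]
```

View pics/seat.png

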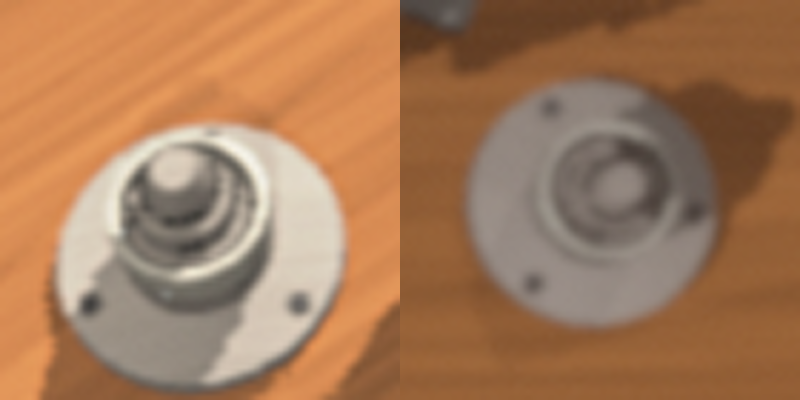

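The ring sits flat on the lowest step: its top centre is at (195.9,268.5) against (195.3,268.1) expected, with both higher steps visible inside the bore. The reading is one dot. Next is the knob.

```bash
python3 -m crank '-0.049 -0.634 0 0 0 0.003 0.5;-0.049 -0.634 0 0 0 0.003 0.5;-0.049 -0.634 0 0 0 0.003 0.5;-0.049 -0.634 0 0 0 0.003 0.5;-0.049 -0.634 0 0 0 0.003 0.5;-0.049 -0.634 0 0 0 0.003 0.5;-0.049 -0.634 0 0 0 0.003 0.5;-0.049 -0.634 0 0 0 0.003 0.5;-0.049 -0.634 0 0 0 0.003 0.5'
python3 - <<'E'
from h import *
need([.519,.3545,.018]);C=cams()
print(tri((C["top"],C["scene"]),((130.3,236.9),(391.1,117.9))))
E
```

```text
t: 12.4
eef_pos: [0.5248, 0.3431, 0.1684]
tool_rot: [0.001, 1.0, -0.006, -0.0]
contact_force: [0.6, -1.5, -0.5]
gripper_width: 0.5
grasp_force: 0.0
t 12.4 pos [0.5248 0.3431 0.1684] shift [-0.0118 -0.0233  0.3008] turn [ 0.0007  0.     -0.004 ] F [ 0.6 -1.5 -0.5] w 0.5 0.0
[0.49455639 0.45893595 0.02826631]
```

```bash
python3 -m crank '-0.008 -0.018 0.05 0 0 -0.003 0.5;-0.008 -0.018 0.12 0 0 -0.003 0.5;-0.008 -0.018 0.19 0 0 -0.003 0.5;-0.008 -0.018 0.23 0 0 -0.003 0.5;-0.008 -0.018 0.25 0 0 -0.003 0.5;-0.008 -0.018 0.25 0 0 -0.003 0.5'; python3 -m crank '0 0 0.02 0 0 0 0.5;0 0 0.04 0 0 0 0.5;0 0 0.05 0 0 0 0.5;0 0 0.05 0 0 0 0.5'; python3 -c "
from h import *
need([.519,.3545,.018])"
```

```text
t: 13.1
eef_pos: [0.5198, 0.3525, 0.0429]
tool_rot: [0.001, 1.0, -0.001, -0.001]
contact_force: [-0.4, -0.0, 0.5]
gripper_width: 0.5
grasp_force: 0.0
t: 13.5
eef_pos: [0.5192, 0.3544, 0.0183]
tool_rot: [0.0, 1.0, -0.0, -0.0]
contact_force: [-0.2, 0.1, -0.3]
gripper_width: 0.498
grasp_force: 0.0
t 13.5 pos [0.5192 0.3544 0.0183] shift [-0.0005 -0.0003  0.0006] turn [ 0.0003  0.0003 -0.0002] F [-0.2  0.1 -0.3] w 0.498 0.0
```

```bash
python3 -m crank '0 0 0 0 0 0 0.7;0 0 0 0 0 0 0.85;0 0 0 0 0 0 0.85;0 0 0 0 0 0 0.85;0 0 0 0 0 0 0.85' 20
python3 - <<'E'
import numpy as np
S=np.array([.574,.273]);a0=124.2
for a in range(124,158,4): print(a,S+.098*np.array([np.cos(np.radians(a)),np.sin(np.radians(a))]))
E
```

```text
t: 14.0
eef_pos: [0.5195, 0.3561, 0.0195]
tool_rot: [-0.001, 1.0, 0.0, 0.0]
contact_force: [-1.9, 4.9, 1.7]
gripper_width: 0.195
grasp_force: 20.7
124 [0.5191991  0.35424568]
128 [0.51366518 0.35022505]
132 [0.5084252  0.34582819]
136 [0.5035047  0.34107652]
140 [0.49892764 0.33599319]
144 [0.49471633 0.33060295]
148 [0.49089129 0.32493209]
152 [0.48747114 0.31900821]
156 [0.48447255 0.31286019]
```

```bash
python3 -m crank '-0.011 0.008 0 0 0 0 0.85;-0.022 0.017 0 0 0 0 0.85;-0.031 0.026 0 0 0 0 0.85;-0.041 0.037 0 0 0 0 0.85;-0.049 0.047 0 0 0 0 0.85;-0.057 0.059 0 0 0 0 0.85;-0.064 0.071 0 0 0 0 0.85;-0.07 0.083 0 0 0 0 0.85;-0.071 0.087 0 0 0 0 0.85;-0.071 0.087 0 0 0 0 0.85;-0.071 0.087 0 0 0 0 0.85'; python3 -c "
from h import *
need([.4835,.3107,.0195])"
```

```text
t: 15.1
eef_pos: [0.4805, 0.3131, 0.0193]
tool_rot: [-0.0, 1.0, 0.001, -0.002]
contact_force: [-10.4, 3.4, 8.6]
gripper_width: 0.194
grasp_force: 21.4
t 15.1 pos [0.4805 0.3131 0.0193] shift [ 0.006   0.0047 -0.0004] turn [-0.0002  0.0013  0.0006] F [-10.4   3.4   8.6] w 0.194 21.4
```

```bash
python3 -m crank '0 0 0 0 0 0 0.6;0 0 0 0 0 0 0.5;0 0 0 0 0 0 0.5;0 0 -0.06 0 0 0 0.5;0 0 -0.15 0 0 0 0.5;0 0 -0.25 0 0 0 0.3;0 0.2 -0.32 0 0 0 0;0 0.4 -0.32 0 0 0 0;0 0.6 -0.32 0 0 0 0;0 0.6 -0.32 0 0 0 0;0 0.6 -0.32 0 0 0 0'
python3 - <<'E'
from m import *
need([.5775,-.271,.17]);C=cams();t,s=C["top"],C["scene"]
for l in(80,100,130): print("top",[e for e in ell(t,200,212,36,l,110)])
for l in(150,180,200): print("scene",[e for e in ell(s,355,160,36,l,110)])
for z in(.058,): print("expect knob",proj(t,[.4835,.3107,z]),proj(s,[.4835,.3107,z]))
print("dot1",proj(t,[.4996,.3043,.006]),proj(s,[.4996,.3043,.006]))
E
```

```text
t: 16.2
eef_pos: [0.4838, 0.0619, 0.1761]
tool_rot: [0.0, 1.0, -0.001, 0.0]
contact_force: [1.2, 0.1, 0.0]
gripper_width: 1.002
grasp_force: 0.0
t 16.2 pos [0.4838 0.0619 0.1761] shift [0.1886 0.6655 0.0126] turn [ 0.0002 -0.0002 -0.0006] F [1.2 0.1 0. ] w 1.002 0.0
top [('out', 202.79, 236.55, 4.0, 7.2), ('out', 215.58, 231.07, 4.5, 11.8), ('out', 196.31, 210.85, 42.0, 57.8), ('hole', 198.3, 207.46, 34.1, 35.9)]
top [('out', 203.16, 236.18, 2.2, 5.9), ('out', 215.81, 230.64, 2.8, 11.3), ('out', 196.19, 211.02, 41.0, 57.4), ('hole', 198.39, 207.43, 35.0, 37.2)]
top [('out', 181.04, 239.93, 5.7, 7.5), ('out', 197.31, 208.75, 38.5, 44.9)]
scene [('out', 335.74, 161.91, 3.0, 8.6), ('out', 341.26, 153.09, 2.3, 5.1), ('out', 363.74, 162.85, 35.2, 44.9), ('hole', 363.98, 163.77, 29.1, 35.6), ('out', 353.61, 130.66, 4.8, 7.0)]
scene [('out', 335.7, 162.06, 2.3, 8.1), ('out', 363.8, 163.02, 33.0, 41.3), ('out', 353.72, 130.45, 4.4, 6.8)]
scene [('out', 335.44, 162.87, 1.9, 5.2), ('out', 363.89, 162.98, 32.8, 41.0), ('out', 353.82, 130.27, 4.1, 6.3)]
expect knob [182.20092809 239.80262142] [353.20312715 131.05648378]
dot1 [188.23309759 234.9695401 ] [353.05026233 147.63957821]
```

Run:
```python
from m import *
C=cams();t,s=C["top"],C["scene"]
S=np.array([.574,.273])
def ang(x): d=x[:2]-S;return np.round(x,4),round(float(np.degrees(np.arctan2(d[1],d[0]))),1),round(float(np.hypot(*d)),4)
print(ang(onz(t,(181.04,239.93),.058)),ang(onz(s,(353.75,129.9),.058)),ang(tri((t,s),((181.04,239.93),(353.75,129.9)))))
# dots one by one in both views, finer
for n,c,u,v in(("t",t,189,235),("s",s,353,148),):
    for l in(70,90,110,130,150): print(n,l,[(e[1],e[2],e[3],e[4]) for e in ell(c,u,v,8,l,120,8)])
```

```text
(array([0.4832, 0.3138, 0.058 ]), 155.8, 0.0996) (array([0.4811, 0.315 , 0.058 ]), 155.7, 0.1019) (array([0.4829, 0.3131, 0.0607]), 156.2, 0.0995)
t 70 [(187.67, 233.32, 9.7, 21.6)]
t 90 [(187.67, 233.5, 9.1, 21.2)]
t 110 [(187.74, 233.1, 8.5, 20.9)]
t 130 [(182.04, 239.42, 3.5, 7.2), (189.98, 230.5, 7.7, 12.9)]
t 150 []
s 70 [(352.18, 147.78, 14.3, 17.7)]
s 90 [(352.11, 147.57, 13.8, 17.8)]
s 110 [(351.55, 147.55, 13.5, 18.1)]
s 130 [(351.2, 147.62, 13.0, 18.4)]
s 150 [(353.03, 147.91, 10.1, 18.7)]
```

The lever is at about 156°, and the one-dot mark is at 157.4° (0.03 rad off), so it's on the mark. Back to the cone.

```bash
python3 -m crank '0.188 0.665 0.02 0 0 0 0;0.188 0.665 0.02 0 0 0 0;0.188 0.665 0.02 0 0 0 0;0.188 0.665 0.02 0 0 0 0;0.188 0.665 0.02 0 0 0 0;0.188 0.665 0.02 0 0 0 0;0.188 0.665 0.02 0 0 0 0;0.188 0.665 0.02 0 0 0 0;0.188 0.665 0.02 0 0 0 0;0.188 0.665 0.02 0 0 0 0;0.188 0.665 0.02 0 0 0 0;0.188 0.665 0.02 0 0 0 0'; python3 -c "
from h import *
need([.5776,-.2713,.014])"
```

```text
t: 17.6
eef_pos: [0.5781, -0.2661, 0.166]
tool_rot: [-0.0, 1.0, 0.001, 0.0]
contact_force: [0.3, 0.3, 0.6]
gripper_width: 0.998
grasp_force: 0.0
t 17.6 pos [ 0.5781 -0.2661  0.166 ] shift [-0.0011  0.0105  0.3039] turn [-0.0001 -0.0001  0.0006] F [0.3 0.3 0.6] w 0.998 0.0
```

```bash
python3 -m crank '0 0 0.04 0 0 0 0;0 0 0.04 0 0 0 0'; python3 -c "
from h import *
need([.5776,-.2713,.014])"
```

```text
t: 17.8
eef_pos: [0.5763, -0.2664, 0.1438]
tool_rot: [-0.001, 1.0, 0.0, -0.002]
contact_force: [-0.6, 0.1, -0.9]
gripper_width: 1.005
grasp_force: 0.0
t 17.8 pos [ 0.5763 -0.2664  0.1438] shift [0.0036 0.0101 0.2596] turn [-0.0005  0.0011  0.0002] F [-0.6  0.1 -0.9] w 1.005 0.0
```

```bash
python3 -m crank '0.002 0.01 0.05 0 0 0 0;0.002 0.01 0.1 0 0 0 0;0.002 0.01 0.15 0 0 0 0;0.002 0.01 0.18 0 0 0 0;0.002 0.01 0.2 0 0 0 0;0.002 0.01 0.2 0 0 0 0;0.002 0.01 0.2 0 0 0 0'; python3 -c "
from h import *
need([.5776,-.2713,.014])"
```

```text
t: 18.5
eef_pos: [0.5794, -0.273, 0.0466]
tool_rot: [0.0, 1.0, -0.0, 0.001]
contact_force: [-1.0, 0.6, -0.3]
gripper_width: 0.997
grasp_force: 0.0
t 18.5 pos [ 0.5794 -0.273   0.0466] shift [-0.0037 -0.0034  0.0652] turn [ 0.0001 -0.0004 -0.0002] F [-1.   0.6 -0.3] w 0.997 0.0
```

```bash
python3 -m crank '-0.003 -0.003 0.03 0 0 0 0;-0.003 -0.003 0.055 0 0 0 0;-0.003 -0.003 0.064 0 0 0 0;-0.003 -0.003 0.064 0 0 0 0;-0.003 -0.003 0.064 0 0 0 0'; python3 -c "
from h import *
need([.5776,-.2713,.014])"
```

```text
t: 19.0
eef_pos: [0.5773, -0.2713, 0.0136]
tool_rot: [-0.0, 1.0, -0.0, -0.0]
contact_force: [0.7, 0.3, -0.3]
gripper_width: 1.005
grasp_force: 0.0
t 19.0 pos [ 0.5773 -0.2713  0.0136] shift [ 0.0006 -0.0001 -0.0008] turn [-0.      0.     -0.0002] F [ 0.7  0.3 -0.3] w 1.005 0.0
```

Now I'll close and lift straight up.

```bash
python3 -m crank '0 0 0 0 0 0 0.2;0 0 0 0 0 0 0.35;0 0 0 0 0 0 0.35;0 0 0 0 0 0 0.35;0 0 -0.01 0 0 0 0.35;0 0 -0.03 0 0 0 0.35;0 0 -0.06 0 0 0 0.35;0 0 -0.1 0 0 0 0.35;0 0 -0.15 0 0 0 0.35;0 0 -0.2 0 0 0 0.35;0 0 -0.26 0 0 0 0.35;0 0 -0.26 0 0 0 0.35' 40
python3 - <<'E'
from m import *
need([.574,.273,.11]);s=eyes.read_camera("scene")
print("expect top face c",proj(s,[.5775,-.271,.184]).round(1),"outer px",round(.066*462.9/np.linalg.norm(np.array([.5775,-.271,.184])+s["R"].T@s["t"]),1))
for l in(120,150): print([e for e in ell(s,190,243,26,l,110,6) if e[4]>10])
E
```

```text
t: 20.2
eef_pos: [0.5804, -0.2725, 0.1497]
tool_rot: [0.002, 1.0, -0.0, 0.004]
contact_force: [1.3, -0.3, 0.4]
gripper_width: 0.732
grasp_force: 44.1
t 20.2 pos [ 0.5804 -0.2725  0.1497] shift [-0.0143 -1.0912  0.0757] turn [ 0.0011 -0.0027 -0.0003] F [ 1.3 -0.3  0.4] w 0.732 44.1
expect top face c [185.8 240.1] outer px 30.8
[('out', 191.33, 249.66, 34.9, 48.0), ('hole', 186.12, 242.84, 18.4, 25.9)]
[('out', 197.0, 261.91, 14.9, 43.9), ('out', 186.97, 243.28, 19.7, 30.4), ('out', 187.33, 232.66, 11.5, 19.6)]
```

```bash
python3 -m crank '-0.006 -0.9 0 0 0 0 0.35;-0.006 -0.9 0 0 0 0 0.35;-0.006 -0.9 0 0 0 0 0.35;-0.006 -0.9 0 0 0 0 0.35;-0.006 -0.9 0 0 0 0 0.35;-0.006 -0.9 0 0 0 0 0.35;-0.006 -0.9 0 0 0 0 0.35;-0.006 -0.9 0 0 0 0 0.35;-0.006 -0.9 0 0 0 0 0.35;-0.006 -0.9 0 0 0 0 0.35;-0.006 -0.9 0 0 0 0 0.35;-0.006 -0.9 0 0 0 0 0.35;-0.006 -0.9 0 0 0 0 0.35'; python3 -m crank '0 -0.1 0 0 0 0 0.35;0 -0.19 0 0 0 0 0.35;0 -0.19 0 0 0 0 0.35;0 -0.19 0.04 0 0 0 0.35;0 -0.19 0.06 0 0 0 0.35;0 -0.19 0.06 0 0 0 0.35'; python3 -c "
from h import *
need([.574,.273,.022])"
```

```text
t: 21.55
eef_pos: [0.5747, 0.1763, 0.1434]
tool_rot: [0.001, 1.0, -0.002, -0.0]
contact_force: [0.1, -0.3, -1.2]
gripper_width: 0.739
grasp_force: 44.1
t: 22.15
eef_pos: [0.5737, 0.2713, 0.1118]
tool_rot: [0.001, 1.0, -0.001, -0.002]
contact_force: [0.1, -0.3, -0.3]
gripper_width: 0.736
grasp_force: 44.2
t 22.15 pos [0.5737 0.2713 0.1118] shift [ 0.0011 -0.0038  0.1795] turn [ 0.0008  0.001  -0.0008] F [ 0.1 -0.3 -0.3] w 0.736 44.2
```

```bash
python3 -m crank '0.001 -0.001 0.06 0 0 0 0.35;0.001 -0.001 0.12 0 0 0 0.35;0.001 -0.001 0.16 0 0 0 0.35;0.001 -0.001 0.175 0 0 0 0.35;0.001 -0.001 0.175 0 0 0 0.35;0.001 -0.001 0.175 0 0 0 0.35'; python3 -c "
from h import *
need([.574,.273,.012])"
```

```text
t: 22.75
eef_pos: [0.5761, 0.2744, 0.0275]
tool_rot: [-0.0, 1.0, -0.001, 0.001]
contact_force: [0.2, 0.5, -1.2]
gripper_width: 0.735
grasp_force: 44.2
t 22.75 pos [0.5761 0.2744 0.0275] shift [-0.0042  0.0027  0.0311] turn [-0.0003 -0.0005 -0.0004] F [ 0.2  0.5 -1.2] w 0.735 44.2
```

```bash
python3 -m crank '-0.002 0.001 0.008 0 0 0 0.35;-0.002 0.001 0.014 0 0 0 0.35;-0.002 0.001 0.02 0 0 0 0.35;-0.002 0.001 0.02 0 0 0 0.35'; python3 -c "
from h import *
need([.574,.273,.010])"
```

```text
t: 23.15
eef_pos: [0.5738, 0.2735, 0.0159]
tool_rot: [0.0, 1.0, -0.0, -0.0]
contact_force: [-0.4, 0.0, -0.7]
gripper_width: 0.737
grasp_force: 44.2
t 23.15 pos [0.5738 0.2735 0.0159] shift [0.0004 0.0011 0.0118] turn [ 0.0001  0.0002 -0.0002] F [-0.4  0.  -0.7] w 0.737 44.2
```

```bash
python3 -m crank '0 0 0.004 0 0 0 0.35;0 0 0.008 0 0 0 0.35;0 0 0.008 0 0 0 0.35'; python3 -m crank '0 0 0.003 0 0 0 0.35;0 0 0.005 0 0 0 0.35;0 0 0.005 0 0 0 0.35'
```

```text
t: 23.45
eef_pos: [0.5739, 0.2735, 0.0118]
tool_rot: [0.0, 1.0, -0.0, -0.0]
contact_force: [-0.3, -0.1, -0.3]
gripper_width: 0.737
grasp_force: 44.2
t: 23.75
eef_pos: [0.5742, 0.2738, 0.0107]
tool_rot: [0.0, 1.0, -0.0, 0.0]
contact_force: [-1.9, -2.1, 7.0]
gripper_width: 0.732
grasp_force: 45.0
```

Contact came at an underside height of about 30.5 mm, which is the recess floor. I'll release and lift.

```bash
python3 -m crank '0 0 0 0 0 0 0.25;0 0 0 0 0 0 0.1;0 0 0 0 0 0 0;0 0 0 0 0 0 0;0 0 -0.06 0 0 0 0;0 0 -0.15 0 0 0 0;0 0 -0.25 0 0 0 0;0 0.3 -0.3 0 0 0 0;0 0.6 -0.3 0 0 0 0;0 0.6 -0.3 0 0 0 0;0 0.6 -0.3 0 0 0 0;0 0.6 -0.3 0 0 0 0;0 0.6 -0.3 0 0 0 0'
python3 - <<'E'
from m import *
need([.574,.0,.16]);C=cams();t,s=C["top"],C["scene"]
print("expect ring top",proj(t,[.574,.273,.05]).round(1),proj(s,[.574,.273,.05]).round(1),"px",.066*531.8/1.44,.066*462.9/np.linalg.norm(np.array([.574,.273,.05])+s["R"].T@s["t"]))
for l in(80,95,110,130): print("t",[e for e in ell(t,200,212,36,l,110)if e[4]>5])
for l in(150,180,200): print("s",[e for e in ell(s,355,160,36,l,110)if e[4]>5])
E
```

```text
t: 25.05
eef_pos: [0.5736, -0.0271, 0.1598]
tool_rot: [0.0, 1.0, -0.0, 0.0]
contact_force: [0.6, 0.5, 0.7]
gripper_width: 1.003
grasp_force: 0.0
t 25.05 pos [ 0.5736 -0.0271  0.1598] shift [ 0.0009 -0.0542 -0.0003] turn [ 0.     -0.0001 -0.0002] F [0.6 0.5 0.7] w 1.003 0.0
expect ring top [197.1 206.4] [365.1 158.5] px 24.374166666666664 23.59416800637086
t [('out', 202.86, 236.57, 4.1, 7.3), ('out', 215.65, 231.05, 4.7, 11.8), ('out', 197.05, 206.29, 25.6, 26.0), ('hole', 197.06, 206.31, 18.5, 19.0), ('out', 196.23, 210.97, 42.0, 57.5), ('hole', 198.31, 207.44, 34.1, 35.9)]
t [('out', 203.06, 236.22, 2.6, 6.2), ('out', 215.8, 230.65, 3.1, 11.6), ('out', 197.02, 206.29, 24.9, 25.3), ('hole', 197.07, 206.32, 19.3, 19.7), ('out', 196.02, 211.27, 41.2, 57.2), ('hole', 198.44, 207.39, 34.7, 37.1)]
t [('out', 215.91, 230.54, 2.3, 10.2), ('out', 197.01, 206.29, 24.1, 24.5), ('hole', 197.06, 206.32, 20.0, 20.4), ('out', 196.24, 210.72, 38.1, 55.5)]
t [('out', 181.05, 239.91, 5.7, 7.4), ('out', 198.15, 200.4, 26.2, 34.6), ('out', 195.95, 205.08, 18.8, 21.6), ('out', 197.37, 208.7, 38.4, 45.0)]
s [('out', 335.74, 161.91, 3.0, 8.6), ('out', 341.27, 153.06, 2.3, 5.2), ('out', 363.92, 162.25, 34.3, 40.2), ('hole', 365.29, 158.78, 14.8, 19.8), ('out', 353.61, 130.74, 5.0, 7.1)]
s [('out', 335.7, 162.07, 2.3, 8.3), ('out', 364.04, 162.5, 33.2, 39.7), ('hole', 365.31, 158.69, 15.6, 20.5), ('out', 353.72, 130.45, 4.4, 6.8)]
s [('out', 366.32, 167.16, 1.2, 7.6), ('out', 335.68, 162.15, 2.0, 7.3), ('out', 370.17, 160.32, 12.2, 13.7), ('out', 364.76, 162.95, 31.9, 40.0), ('out', 353.76, 130.29, 4.1, 6.5)]
```

The ring is centred and level at the seat height in both views, and the knob hasn't moved.

```bash
python3 -c "
from station import ticket
print(ticket.hand_in())"
```

```text
the job is handed in; nothing more can be done
None
```

The ring stopped on step one (one dot), I set the collar lever to the one-dot mark (about 0.03 rad off by camera), and the ring now lies flat in the socket recess; handed in at about 25 s, verdict not shown.

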